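Slide the label plate out past the end of the desk riser

TASK

Using only the fingers, push the blank aluminium plate along the desk riser until its short edge sticks out about 4 cm past the riser's end on the pen-cup side, so that the next person can get hold of it there. Leave it lying flat and straight along the riser; do not pick it up or tip it, and leave everything else standing where it is.

Things in the scene. Friction and masses are not known exactly. Their poses are not given: they have to be found in the camera images.
- riser: Fixed wooden desk riser, 160 mm deep (its x) by 400 mm long (its y), flat top 90 mm above the desk, ends at y = +200 and -200 mm, both open. Along its far long side an upstand 8 mm thick rises 12 mm above the top (x = +72 to +80 mm); nothing else stands on the top but the plate. Origin on the desk under its centre, z up; it is turned up to about 0.35 rad about the vertical.
- plate: Blank aluminium equipment plate with a dark pressed border line, lying loose and flat on the riser's top: 110 mm (its x) by 180 mm (its y) by 6 mm thick, about 0.3 kg. Origin at the centre of its underside; its y runs within about 0.06 rad of the riser's y at the start and it lies near the middle of the riser. It slides with ordinary friction, and turns if pushed off its centreline; it may meet the upstand.
- pencup: Dark steel pen cup holding three pens, 72 mm across, 100 mm tall (pens reach 155 mm), loose on the desk about 130 mm beyond one end of the riser, on either its +y or its -y side: this is the end past which the plate must stick out. Origin at the centre of its underside.
- mug: White ceramic mug with a handle, 80 mm across, 90 mm tall, loose on the desk beyond the other end of the riser. Origin at the centre of its underside. To be left alone.
- stamp: Wooden rubber stamp, foot 30 by 50 mm, 66 mm tall with a turned handle, loose on the desk in front of the riser (robot side). Origin at the centre of its underside. To be left alone.
- clipbox: Grey open plastic paper-clip tray, 70 by 90 by 25 mm, loose on the desk in front of the riser (robot side). Origin at the centre of its underside. To be left alone.
Things that resemble listed ones, but are neither listed nor needed, are in the scene too. Of the things like the pencup, leave any that is green or turquoise; of the rest the smaller one is meant.

How it is judged (in metres and radians):
At the end, for the whole second after the job is handed in: The plate rests flat on the riser (tilt under 0.05 rad), within 0.15 rad of its length, at most 35 mm forward of its centreline, leading short edge 25 to 60 mm past the end on the pen-cup side; pen cup, mug, stamp and clip tray within 20 mm of where they stood (((y of pencup in the frame of riser above 0 m and y of plate in the frame of riser between 0.135 and 0.17 m) or (y of pencup in the frame of riser below 0 m and y of plate in the frame of riser between -0.17 and -0.135 m)) and z of plate in the frame of riser between 0.086 and 0.094 m and angle between plate's own z axis and vertical below 0.05 rad and angle between the y axis of plate and the y axis of riser, either way round below 0.15 rad and x of plate in the frame of riser above -0.035 m and linear speed of plate below 0.01 m/s and distance of each of pencup, mug, stamp, clipbox from where it was at the start of the episode below 0.02 m); the robot touches nothing.
It fails at once if something other than the fingers pushes the plate (contact force between plate and the arm above 1 N).
It fails at once if the plate is lifted more than 12 mm off the riser (z of plate in the frame of riser above 0.102 m).
It fails at once if the plate is tipped by more than 0.15 rad (angle between plate's own z axis and vertical above 0.15 rad).
It fails at once if the plate falls off the riser (z of plate in the frame of riser below 0.07 m).
It fails at once if the pen cup, mug, stamp or clip tray is shoved more than 20 mm, tipped or lifted (distance of any of pencup, mug, stamp, clipbox from where it was at the start of the episode above 0.02 m or angle between any of pencup, mug, stamp, clipbox's own z axis and vertical above 0.35 rad).
It also fails if it takes over 48 s, if anything falls off the work surface, if the arm or the gripper's body presses on something with over 40 N, if the wrist force passes 120 N, or if a joint passes its speed limit or range.

ROBOT

A 6-joint arm with a two-finger parallel gripper is mounted at the origin on the work surface. World frame = base frame: x ahead of the robot, y to its left, z up, the work surface at z = 0. Lengths are in mm, angles in rad, forces in N, time in s.
With the tool pointing down it reaches from about 300 to 850 mm from the base axis. Payload 5.4 kg.
Tool frame: the origin (TCP) lies at the very end of the fingers, on their centre line; the grasp point (between the pads) lies 19 mm behind it; z points along the fingers, y is the line along which they close (so a half turn about z gives the same grasp; the last joint's range is limited). The gripper opens to 85 mm and grips with 20 to 120 N. Pads are 22 mm wide; open, the fingers measure 114 mm over their backs; the gripper's body (76 mm by 85 mm) begins 54 mm behind the grasp point. The pads swing forward as they close: fully open they stand 13 mm farther back than shut.
Start: joints at [-1.378, 0.158, 1.597, -0, 1.386, -0.21], TCP at [225.373, -528.974, 231.299] pointing down, gripper open.
Joint ranges: [-2.91, 2.91], [-0.94, 2.29], [0.18, 2.7], [-1.29, 4.43], [0.17, 2.64], [-3, 3]. Speed limits (rad/s): [2.57, 2.57, 3.14, 3.14, 3.14, 3.14].

INTERFACE

Orientations are given as a unit quaternion [x, y, z, w].
In Python, from plant import robot, kin, imaging gives the robot as it stands. Calls block until the motion is done:
- robot.goto(position, orientation): joint-space move of the TCP to a pose.
- robot.line_to(position, rot=None, feed=150): straight line of the TCP; rot=None keeps the orientation; feed is the mean speed in mm/s.
- robot.goto_joints(angles): joint-space move.
- robot.command_gripper(opening, newtons=None): opening from 0.0 (shut) to 1.0 (fully open); newtons is the grip in N (None keeps the last); returns when the fingers have stopped.
- robot.pause(seconds).
- kin.inverse_kinematics(position, orientation): joint angles nearest the present ones, or None.
- imaging.camera(name): name is "side" or "top" or "wrist"; returns a dict with "img" (384x512x3 uint8, red, green, blue), "depth" (384x512 float32, mm along the optical axis (not along the pixel's ray), 0 where there is no reading), "intrinsics" (3x3 intrinsics, pixels), "pose" (4x4, takes a point from camera to world coordinates); the wrist camera has in their place "hand_eye" (4x4, takes a point from camera to tool coordinates, whose origin is the TCP and whose axes are the flange's). Camera axes: x right, y up, looking along -z (the intrinsics and any distortion apply to the point x, -y, -z); pixel columns grow to the right and rows downward; lengths in mm; the calibration is good to about 2 mm. A picture is of the moment at which its call begins: read the wrist's pose just before it.
A pose or a line that the arm cannot do raises robot.MotionError and nothing moves.
- robot.close_job(): hands the job in; it is judged then, once.
Readings, each from a call of its own:
- robot.current_time_s(): time.
- robot.current_joints(): joint angles.
- robot.current_joint_velocities(): joint speeds.
- robot.current_joint_efforts(): joint torques, N m.
- robot.current_tool_pos(): TCP position.
- robot.current_eef_rot(): TCP orientation.
- robot.current_ft_force(): force on the tool from outside, world axes, zero at the start.
- robot.current_ft_torque(): the same for the moment, N m.
- robot.current_width(): opening from 0.0 (shut) to 1.0 (fully open).
- robot.current_grip_force(): force on a finger pad.
Only numpy, scipy, OpenCV 4.12 (cv2) and the standard library are available. Lean on these libraries where they do the work, as an engineer would, in place of code of your own. Each camera call takes 0.05 s, during which the arm holds its last target. There are 200 camera calls.

## Working session

There is one attempt and no reset: what is moved stays moved. The work goes in short steps, each a Python script; the robot and the scene stay as the last script left them, time stands still between calls to the robot, and variables do not carry over. Pictures are saved under pics/ and viewed, at most 10 in all, crops included, and the job is handed in when it is done.

```bash
mkdir -p pics; ls
python3 - <<'E'
from plant import robot, kin, imaging
import cv2, numpy as np
for n in ("top","side"):
    c=imaging.camera(n); cv2.imwrite(f"pics/{n}0.png",c["img"][:,:,::-1]); np.savez(n+"0.npz",**{k:v for k,v in c.items()})
    print(n,{k:(np.round(v,3).tolist() if getattr(v,'size',99)<20 else '') for k,v in c.items() if k not in("img","depth")}, (c["depth"]>0).mean())
E
```

```text
pics
top {'intrinsics': [[415.565, 0.0, 254.676], [0.0, 415.565, 189.948], [0.0, 0.0, 1.0]], 'pose': [[-0.017, 0.987, -0.162, 408.982], [-1.0, -0.017, 0.004, 6.918], [0.001, 0.162, 0.987, 1126.418], [0.0, 0.0, 0.0, 1.0]]} 0.9957987467447916
side {'intrinsics': [[360.864, 0.0, 253.635], [0.0, 360.864, 193.274], [0.0, 0.0, 1.0]], 'pose': [[-0.999, 0.037, -0.026, 535.077], [-0.044, -0.676, 0.736, 852.7], [0.009, 0.736, 0.677, 863.607], [0.0, 0.0, 0.0, 1.0]]} 0.99603271484375
```

View pics/top0.png

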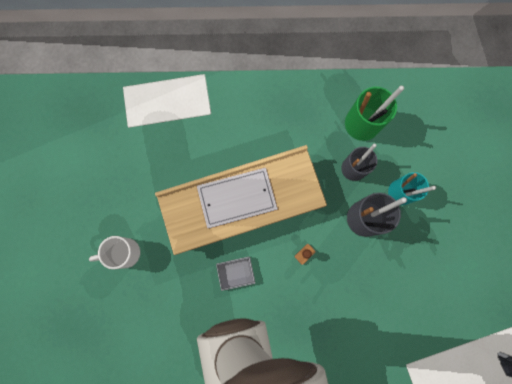

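View pics/side0.png

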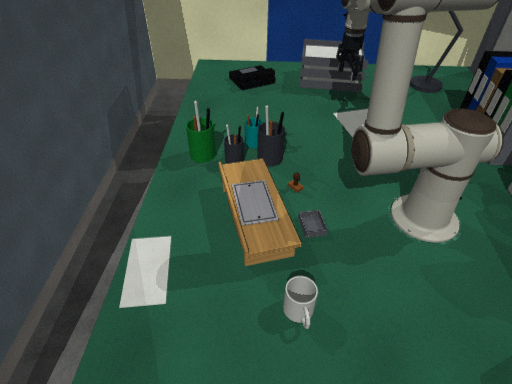

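The top view shows these pen-cup candidates: green (370,115), small dark (358,163), turquoise (408,188) and large dark (373,215). By the description I choose the small dark one, (358,163), on the -y side. For the plate, the metal one on the riser (237,198) is mine and the white paper (167,100) is a decoy. Next I'll measure these and check a close crop.

```bash
cat > h.py <<'E'
import numpy as np, cv2
def cloud(c,pose=None):
    K=c["intrinsics"];d=c["depth"];P=c["pose"] if pose is None else pose
    v,u=np.mgrid[:d.shape[0],:d.shape[1]]
    p=np.stack([(u-K[0,2])/K[0,0]*d,-(v-K[1,2])/K[1,1]*d,-d],-1)
    return p@P[:3,:3].T+P[:3,3]
def rect(m,pts):
    """min-area rect of the largest blob in mask m, using world xy; -> centre,(long,short),yaw of long axis rel. to world y"""
    n,l,s,_=cv2.connectedComponentsWithStats(m.astype(np.uint8))
    k=1+np.argmax(s[1:,4]); q=pts[l==k]
    r=cv2.minAreaRect(q[:,:2].astype(np.float32)); b=cv2.boxPoints(r)
    e=[b[1]-b[0],b[2]-b[1]]; e.sort(key=np.linalg.norm); a=e[1]*np.sign(e[1][1])
    return np.array(r[0]),[np.linalg.norm(x) for x in e],np.arctan2(-a[0],a[1]),np.median(q[:,2]),l==k
def analyse(c,pose=None):
    p=cloud(c,pose);hsv=cv2.cvtColor(c["img"],cv2.COLOR_RGB2HSV)
    z=p[...,2];band=(z>80)&(z<108)&(c["depth"]>0)
    wood=band&(hsv[...,1]>90)&(hsv[...,0]<30)
    pl=band&(hsv[...,1]<70)&(p[...,0]>300)
    pl=cv2.morphologyEx(pl.astype(np.uint8),cv2.MORPH_CLOSE,np.ones((5,5)))
    pl=cv2.morphologyEx(pl,cv2.MORPH_OPEN,np.ones((5,5)))
    return rect(wood|(pl>0),p),rect(pl,p),p
def report(R,P):
    for n,r in(("riser",R),("plate",P)):print(n,np.round(r[0],1),np.round(r[1],1),"yaw %.3f z %.1f"%(r[2],r[3]))
    a=R[2];d=P[0]-R[0];print("plate in riser x,y",d@[np.cos(a),np.sin(a)],d@[-np.sin(a),np.cos(a)],"dyaw",P[2]-a)
E
python3 - <<'E'
from h import *
c=dict(np.load("top0.npz"));R,P,p=analyse(c);report(R,P)
im=c["img"][:,:,::-1].copy();
o=im.copy();o[R[4]]=(0,0,255);o[P[4]]=(255,0,0)
cv2.imwrite("pics/crop.png",cv2.resize(np.hstack([im[60:270,140:440],o[60:270,140:440]])[:, :],None,fx=1.33,fy=1.33,interpolation=3))
for n,(u,v) in dict(small=(358,163),big=(373,215),teal=(408,188),green=(370,115),mug=(119,253)).items():
    q=p[v-30:v+30,u-32:u+32].reshape(-1,3);q=q[(q[:,2]>85)&(q[:,2]<170)&(np.hypot(*(q[:,:2]-p[v,u,:2]).T)<70)]
    print(n,p[v,u].round(),np.median(q,0).round())
E
```

```text
riser [522.7  26.8] [229.1 399.4] yaw 0.298 z 91.8
plate [512.6  36.1] [183.  215.2] yaw -1.318 z 96.4
plate in riser x,y -6.944486274295741 11.799065924728893 dyaw -1.6165619
small [ 660. -280.   21.] [ 647. -280.  100.]
big [ 517. -311.   27.] [ 513. -293.  126.]
teal [ 591. -417.    6.] [ 573. -392.  100.]
green [ 801. -326.    8.] [ 792. -325.  127.]
mug [429. 366.   9.] [432. 355.  90.]
```

View pics/crop.png

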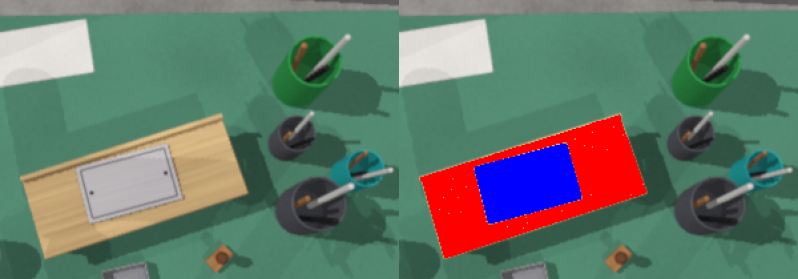

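Crop: the small dark cup is at (292,138) in the crop and about 100 mm tall, while the big dark one is about 126 mm, so the choice holds. The masks fit, but noisy depth at the edges spoils the rectangles, so I'll cast the mask contours onto planes instead.

```bash
cat >> h.py <<'E'
def toplane(c,uv,z0,pose=None):
    K=c["intrinsics"];P=c["pose"] if pose is None else pose
    r=np.c_[(uv[:,0]-K[0,2])/K[0,0],-(uv[:,1]-K[1,2])/K[1,1],-np.ones(len(uv))]@P[:3,:3].T
    return P[:3,3]+r*((z0-P[2,3])/r[:,2])[:,None]
def planerect(c,m,z0,pose=None):
    v,u=np.nonzero(m);q=toplane(c,np.c_[u,v].astype(float),z0,pose)
    return rect(np.ones((len(q),1)),q[:,None])[:4]+(m,)
def measure(c,pose=None):
    R,P,_=analyse(c,pose);R,P=planerect(c,R[4],92,pose),planerect(c,P[4],96,pose);report(R,P);return R,P
E
python3 - <<'E'
from h import *
measure(dict(np.load("top0.npz")))
from plant import robot,kin
from scipy.spatial.transform import Rotation as T
print(T.from_quat(robot.current_eef_rot()).as_matrix().round(2),robot.current_time_s())
a=.29;M=np.c_[[-np.sin(a),np.cos(a),0],[np.cos(a),np.sin(a),0],[0,0,-1]]
for s in(1,-1):
  q=T.from_matrix(M*[s,s,1]).as_quat()
  for y in(170,110,-60):
    w=np.array([522,27,0])+y*np.array([-np.sin(a),np.cos(a),0])
    for z in (92,230):
      w[2]=z;j=kin.inverse_kinematics(w,q);print(s,y,z,None if j is None else np.round(j,2))
E
```

```text
riser [557.1  38. ] [160.8 400. ] yaw 0.296 z 92.0
plate [560.9  48.5] [113.  182.2] yaw 0.251 z 96.0
plate in riser x,y 6.619988891907269 8.949341098714285 dyaw -0.044794887
[[ 0.92  0.39 -0.  ]
 [ 0.39 -0.92  0.  ]
 [ 0.   -0.   -1.  ]] 0.1
1 170 92 [ 0.14  0.15  1.9  -0.    1.09 -0.15]
1 170 230 [ 0.14 -0.01  1.78 -0.    1.37 -0.15]
1 110 92 [ 0.03  0.14  1.91 -0.    1.09 -0.26]
1 110 230 [ 0.03 -0.02  1.78 -0.    1.37 -0.26]
1 -60 92 [-0.28  0.22  1.82 -0.    1.1  -0.57]
1 -60 230 [-0.28  0.07  1.7  -0.    1.38 -0.57]
-1 170 92 None
-1 170 230 None
-1 110 92 [ 0.03  0.14  1.91 -0.    1.09  2.88]
-1 110 230 [ 0.03 -0.02  1.78 -0.    1.37  2.88]
-1 -60 92 [-0.28  0.22  1.82 -0.    1.1   2.57]
-1 -60 230 [-0.28  0.07  1.7  -0.    1.38  2.57]
```

```bash
cat > m.py <<'E'
from h import *
from plant import robot,kin,imaging
from scipy.spatial.transform import Rotation as T
a=.296;C=np.array([557.1,38.0]);ex=np.array([np.cos(a),np.sin(a)]);ey=np.array([-np.sin(a),np.cos(a)])
Q=T.from_matrix(np.c_[[*ey,0],[*ex,0],[0,0,-1]]).as_quat()
def W(x,y,z): return [*(C+x*ex+y*ey),z]
E
python3 - <<'E'
from m import *
p=robot.current_tool_pos();robot.line_to([p[0],p[1],330])
robot.goto(W(5,145,330),Q);robot.command_gripper(0.6)
robot.line_to(W(5,145,115));robot.pause(.3)
f0=robot.current_ft_force();print(f0)
for z in np.arange(108,78,-1.5):
    robot.line_to(W(5,145,z),feed=30)
    df=robot.current_ft_force()-f0
    if df[2]>4: break
print(z,df,robot.current_tool_pos(),robot.current_time_s())
c=imaging.camera("side");cv2.imwrite("pics/side1.png",cv2.resize(c["img"][130:280,180:340,::-1],None,fx=4,fy=4)[:600])
E
```

```text
[ 0.59856472 -1.04886034  0.68180137]
85.5 [-5.57347693 -0.47958981  7.65328655] [519.70805497 178.18106818  86.77708354] 10.0583
```

View pics/side1.png

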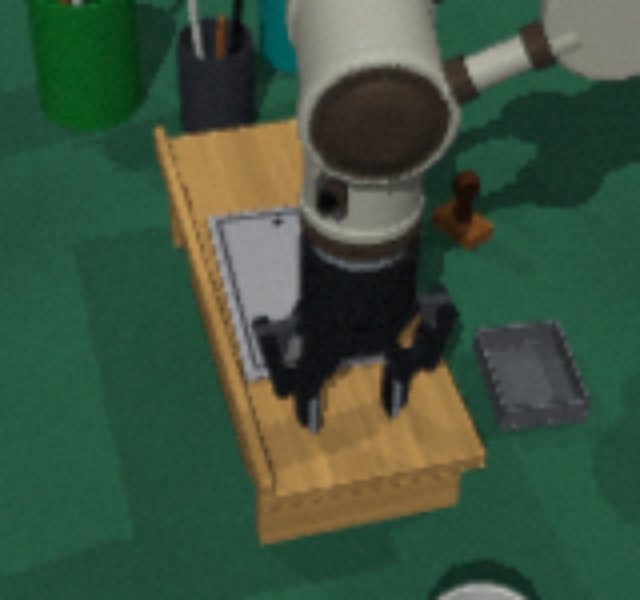

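The picture shows both fingers resting on the riser just behind the plate's near edge, clear of the upstand. I'll lift about 2 mm, push most of the way and look again.

Run:
```python
from m import *
robot.line_to(W(5,145,89),feed=30)
f0=robot.current_ft_force()
for y in (110,80,40,0,-30):
    robot.line_to(W(5,y,89),feed=50);print(y,(robot.current_ft_force()-f0).round(1))
c=imaging.camera("top");np.savez("top1.npz",**c)
R,P=measure(c);print(robot.current_tool_pos(),robot.current_time_s())
cv2.imwrite("pics/top1.png",cv2.resize(c["img"][120:280,140:400,::-1],None,fx=3,fy=3))
```

```text
110 [-0.2 -0.6 -0.4]
80 [-0.9 -0.5 -0. ]
40 [ 0.2 -1.3  0.4]
0 [-0.4 -0.9 -0.4]
-30 [-0.2 -0.2 -0.1]
riser [521.4 156.8] [150.7 160.3] yaw -1.267 z 92.0
plate [ 613.1 -109.2] [112.7 129.2] yaw 0.295 z 96.0
plate in riser x,y 281.1983256739218 7.833777097721622 dyaw 1.561655
[570.68743187  10.54418159  89.00685609] 14.675
```

View pics/top1.png

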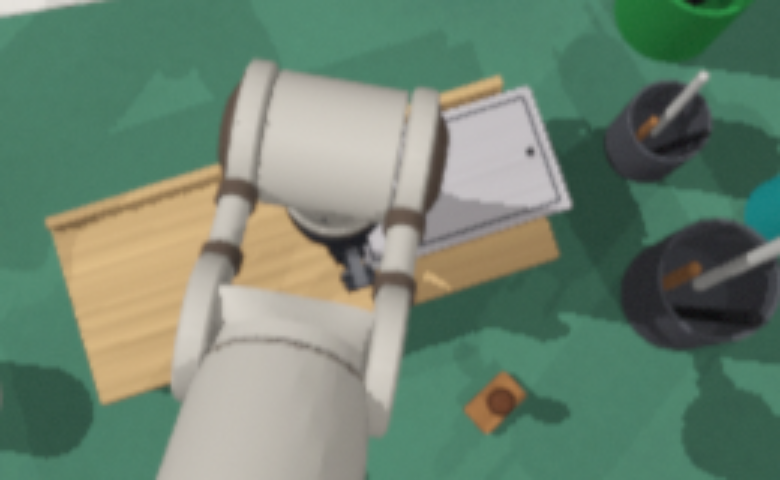

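The plate is straight (yaw 0.295), and its leading edge at crop (550,150) is about 21 mm past the end. I need about 19 mm more.

Run:
```python
from m import *
robot.line_to(W(5,-49,89),feed=40);robot.pause(.2)
robot.line_to(W(5,-15,89),feed=60);robot.line_to(W(5,-15,330))
robot.goto([250,300,400],Q);robot.pause(.3)
c=imaging.camera("top");R,P=measure(c);np.savez("top2.npz",**c);print(robot.current_time_s())
cv2.imwrite("pics/top2.png",c["img"][:,:,::-1])
```

```text
riser [563.4  18.2] [161.4 441.6] yaw 0.296 z 92.0
plate [ 610.9 -102.7] [113.  180.8] yaw 0.297 z 96.0
plate in riser x,y 10.137987428663564 -129.43915399706384 dyaw 0.0015449226
19.8917
```

View pics/top2.png

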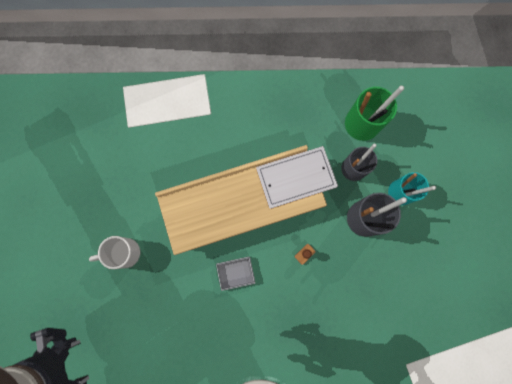

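The plate lies flat and straight at (297,178), sticking out about 41 mm (riser-frame y ≈ -150 mm). The cup, mug, stamp and tray are where they were, and the arm is clear.

```bash
python3 -c "
from plant import robot
print(robot.close_job())"
```

```text
the job is handed in; nothing more can be done
None
```

Job handed in: the plate was pushed with the fingers only and sticks out about 41 mm past the pen-cup end. It lies flat and straight to within about 0.002 rad by the last top view, nothing else looked moved, and the clock stood at about 20 s of the 48 s allowed.

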